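# Select a camera on the switcher by counting clicks

### The job

Put the sixth camera on the monitor: with a fingertip, push the pointed selector of the camera switcher round clockwise, click by click, until it rests in its sixth click position (the round dot marks the first) without ever running past it, then press the round take button beside it all the way down and let it come up. Only touch: leave the square record button alone, do not lift or shove the switcher out of its place, and leave the things standing around undisturbed.

Things in the scene. Friction and masses are not known exactly. Their poses are not given: they have to be found in the camera images.
- switcher: camera switcher, a flat dark desk console 200 (own x) x 320 (own y) x 50 mm high, 3 kg, standing loose on rubber feet, turned up to 0.5 rad. Origin at the centre of its underside on the table; x points to its far side (sockets), y to its left, z up; its flat top panel is 50 mm above the origin. On the panel, seen by an operator at its near side: the selector on the left half, the round take button near right, the square record button far right
- selector (a joint): the selector's angle in rad, growing clockwise seen from above; 0 is the first click position (dot mark), then every 0.524 rad (30 deg) the next of eight click positions (bar marks on the panel); the sixth is 2.618, the last 3.665 is the end stop. Starts in one of the first four. A sprung detent (about 0.1 N m, some 3 N at the pointer's tip) pulls it into the nearest position, so that once pushed more than half a step it snaps on to the next by itself and stays there
- selector_axis (a point): the selector's turning axis (vertical) where it meets the panel's top, on the fixed panel; its axes are those of the switcher. At joint value q the pointer points, in these axes, in the direction 1.833 - q rad counter-clockwise from x (at 0 to the left and a little to the near side)
- selector_tip (a point): the end of the pointer, 42 mm from the axis, 22 mm above the panel. The selector is a black bar 12 mm wide, upright sided, its sides reaching from 7 to 36 mm above the panel, running from 20 mm behind the axis to 42 mm before it, on a disc 40 mm across and 9 mm high; a white line on its top marks the pointing end. The panel is free of other things within 70 mm of the axis
- take (a joint): travel of the round take button in m: 0 up, 0.006 fully down (5 N); springs back
- take_top (a point): centre of the top of the round take button, 28 mm across; it is pressed straight down
- record (a joint): travel of the square record button in m: 0 up, 0.006 fully down; must stay up
- record_top (a point): centre of the top of the square record button, 22 x 22 mm, 85 mm beyond the take button
- module: small steel plug-in module, 50 x 14 x 12 mm, lying loose on the switcher's panel; a bystander, origin at its underside
- tape: roll of black tape, 90 mm across, 24 high, flat on the table behind the switcher; a bystander, origin at its underside
- bullet_cam: white bullet camera on a round foot, about 125 x 62 mm and 104 high, standing left of the switcher; a bystander, origin at its underside
- mug: white mug, 80 mm wide, 90 high, right of the switcher; a bystander, origin at its underside
- driver: black-handled screwdriver about 200 mm long lying in front of the switcher, on the robot's side; a bystander
- dome_cam: white dome camera, 100 mm across, 58 high, behind the switcher; a bystander, origin at its underside
- converter: black media converter box, 90 x 70 x 28 mm, behind left of the switcher; a bystander, origin at its underside

How it is judged:
By the outcome, as a careful person would: the job done as asked, in the order asked, and still so for the second after the job is handed in, with the robot touching nothing.
It also fails if it takes over 58 s, if anything falls off the work surface, if the arm or the gripper's body presses on something with over 40 N, if the wrist force passes 120 N, or if a joint passes its speed limit or range.

### The arm

A 6-joint arm with a two-finger parallel gripper is mounted at the origin on the work surface. World frame = base frame: x ahead of the robot, y to its left, z up, the work surface at z = 0. Lengths are in m, angles in rad, forces in N, time in s.
With the tool pointing down it reaches from about 0.4 to 0.925 m from the base axis. Payload 3.4 kg.
Tool frame: the origin (TCP) lies between the finger pads; the fingertips stand 8 mm ahead of it and the grasp point (between the pads) lies 11 mm behind it; z points along the fingers, x is the direction in which the jaws open and shut, and the axes are right-handed (so a half turn about z gives the same grasp; the last joint's range is limited). The gripper opens to 85 mm and grips with 20 to 120 N. Pads are 22 mm wide; open, the fingers measure 114 mm over their backs; the gripper's body (76 mm by 85 mm) begins 54 mm behind the grasp point. The pads swing forward as they close: fully open they stand 13 mm farther back than shut.
Start: joints at [-1.315, 0.307, 1.506, -0, 1.328, -0.073], TCP at [0.186, -0.544, 0.239] pointing down, gripper open.
Joint ranges: [-3.12, 3.12], [-1.05, 2.28], [0.14, 2.33], [-1.42, 4.57], [0.1, 2.73], [-2.68, 2.68]. Speed limits (rad/s): [2.57, 2.57, 3.14, 3.14, 3.14, 3.14].

### API

Orientations are given as a unit quaternion [w, x, y, z].
In Python, from bench import get_state, snapshot, job_done, regions_of gives the robot as it stands. The module is installed in compiled form; this text tells all that it offers.
- The arm moves only by the tool arm_command, never from a script. Its argument "steps" is a list of rows, each a list of 7 numbers: the shift along the tool's x, y, z in cm, then the turn, a rotation vector about the tool's x, y, z in rad, then the closure, from -1 (fully open) to 1 (shut). A call has 1 to 12 rows; each row shifts and turns the pose as measured when the row begins, along the tool's axes as they then stand; what a row does not reach is not made up. A row lasts 1/8 s, in which the tool goes at most 62.5 mm and 10.7 degrees, less where a joint would pass 70% of its speed; a pose out of reach is approached as far as the arm can. A call with a gripper value outside its range is refused whole. The fingers move at their own pace and stop on an object; "squeeze" is the grip in N (left out, the last holds). Time passes only in rows, so rows that do not move let the fingers close. It gives the time, the measured TCP pose, the force and the opening at its end, in the units of the state.
- get_state(): the state, without advancing time (a new reading comes with each control period).
- snapshot(name): name is "side" or "top" or "wrist"; returns a dict with "image" (480x640x3 uint8, blue, green, red), "fx", "fy", "cx", "cy" (pixels), "camera_from_world" (4x4, takes a point from world to camera coordinates); the wrist camera has in their place "T_tool_cam" (4x4, takes a point from camera to tool coordinates, whose origin is the TCP and whose axes are the tool frame's). Camera axes: x right, y down, z forward; pixel columns grow to the right and rows downward; lengths in m; the calibration is good to about 2 mm. A picture is of the moment at which its call begins: read the wrist's pose just before it. There is no depth.
- job_done(): hands the job in, once; it reports no verdict.
Trained networks look in a picture, given as the dict that the camera call returned (one of the last four; its "shot" number tells which), for a name from the list of things; names that differ only in an ending like _2 or _b are one class to them, and where a whole thing is asked for, a point or a joint stands for the part that bears it (a point fixed in the world has none). Each returns a list of dicts, best first, with "p" (0 to 1); they miss things now and then, are a little off and sometimes report something else, mostly with a low value. They report only what shows in the picture. A call takes as long as a camera call.
- regions_of(target, picture): "pixels" (480x640 bool, what is visible of it) and "extent" ([left, top, width, height] in pixels, round what is visible of it).
The state is a dict: "time": time; "joint_pos": joint angles; "joint_vel": joint speeds; "tau": joint torques, N m; "position": TCP position; "tcp_rot": TCP orientation; "wrist_force": force on the tool from outside, world axes, zero at the start; "wrist_torque": the same for the moment, N m; "opening": finger opening in m.
Only numpy, scipy, OpenCV 4.12 (cv2) and the standard library are available. Lean on these libraries where they do the work, as an engineer would, in place of code of your own. Each camera call takes 0.05 s, during which the arm holds its last target. There are 200 camera calls.

## Working session

There is one attempt and no reset: what is moved stays moved. The work goes in short steps, Python scripts to look and compute and a tool call to move; the robot and the scene stay as the last step left them, time stands still between calls to the robot, and variables do not carry over. Pictures are saved under pics/ and viewed, about 8 in all and at most 12, crops included, and the job is handed in when it is done.

Besides the shell and the picture viewer there is one more tool, called after "Emit:" as a command line: name --pt "numbers of a row" for each row, then --argument value for the rest. arm_command: Moves the arm, as the interface text tells. Its arguments: {"type":"object","properties":{"steps":{"type":"array","items":{"type":"array","items":{"type":"number"}}},"squeeze":{"type":"number"}},"required":["steps"]}

```bash
mkdir -p pics; cat > h.py <<'E'
import numpy as np, cv2
from bench import *
def ray(p,u,v):
    T=np.array(p["camera_from_world"]);R=T[:3,:3];t=T[:3,3]
    d=R.T@np.array([(u-p["cx"])/p["fx"],(v-p["cy"])/p["fy"],1.]);return -R.T@t,d
def onz(p,u,v,z):
    c,d=ray(p,u,v);return c+d*(z-c[2])/d[2]
def proj(p,X):
    T=np.array(p["camera_from_world"]);q=T[:3,:3]@np.array(X)+T[:3,3]
    return q[0]/q[2]*p["fx"]+p["cx"],q[1]/q[2]*p["fy"]+p["cy"]
E
python3 - <<'E'
from h import *
for n in ["top","side"]:
    p=snapshot(n);cv2.imwrite(f"pics/{n}0.png",p["image"])
    print(n,p["fx"],onz(p,320,240,0)[:3],ray(p,0,0)[0])
    for t in ["switcher","selector","take","record","module","mug","driver","bullet_cam"]:
        r=regions_of(t,p)
        for k in r[:1]:
            m=np.argwhere(k["pixels"]).mean(0)[::-1]
            print(t,round(k["p"],2),k["extent"],m.round(1),onz(p,*m,.05).round(3))
s=get_state();print(s["time"],s["position"],s["tcp_rot"],s["wrist_force"])
E
```

```text
top 608.4409687633428 [0.57400353 0.05500145 0.        ] [0.36815836 0.03239642 1.26377196]
switcher 0.97 [325.1, 215.0, 162.0, 106.5] [405.2 269.3] [ 0.51  -0.117  0.05 ]
selector 0.92 [351.8, 255.3, 29.2, 27.3] [365.7 267.7] [ 0.511 -0.038  0.05 ]
take 0.69 [403.5, 221.1, 29.2, 14.3] [417.5 227.1] [ 0.596 -0.142  0.05 ]
record 0.65 [447.8, 243.2, 6.8, 10.3] [450.6 246.5] [ 0.557 -0.209  0.05 ]
module 0.81 [397.8, 224.7, 35.6, 11.7] [417.2 227.1] [ 0.596 -0.142  0.05 ]
mug 0.86 [510.3, 224.5, 54.3, 56.7] [536.8 257.1] [ 0.539 -0.379  0.05 ]
driver 0.64 [387.4, 333.4, 98.4, 13.5] [448.2 338.9] [ 0.374 -0.201  0.05 ]
bullet_cam 0.79 [243.3, 234.9, 40.6, 69.4] [265.1 269.1] [0.505 0.163 0.05 ]
side 569.6763694174725 [ 5.94834331e-01  1.08231780e-01 -1.11022302e-16] [ 0.39554077 -0.66162019  0.85512476]
switcher 0.67 [232.9, 247.3, 158.6, 186.4] [306.1 339.2] [ 0.508 -0.15   0.05 ]
selector 0.56 [280.8, 257.9, 24.6, 42.5] [293.3 280.7] [ 0.513 -0.024  0.05 ]
take 0.63 [282.3, 359.0, 16.6, 20.9] [289.8 367.7] [ 0.471 -0.197  0.05 ]
record 0.52 [335.4, 349.8, 15.4, 18.7] [341.7 357.9] [ 0.556 -0.198  0.05 ]
module 0.66 [340.9, 304.8, 25.7, 30.9] [353.8 321.6] [ 0.595 -0.134  0.05 ]
mug 0.74 [331.1, 436.5, 73.9, 40.0] [363.  457.2] [ 0.544 -0.362  0.05 ]
driver 0.67 [219.6, 335.2, 27.9, 105.5] [232.9 401.7] [ 0.375 -0.235  0.05 ]
bullet_cam 0.8 [231.9, 177.4, 72.4, 63.2] [265.  205.7] [0.496 0.181 0.05 ]
0.9 [ 0.18564065 -0.54420479  0.2393191 ] [-6.74905568e-06  8.13284475e-01 -5.81866276e-01  1.67313079e-05] [-0.00988768  0.53379809  0.6373364 ]
```

View pics/top0.png

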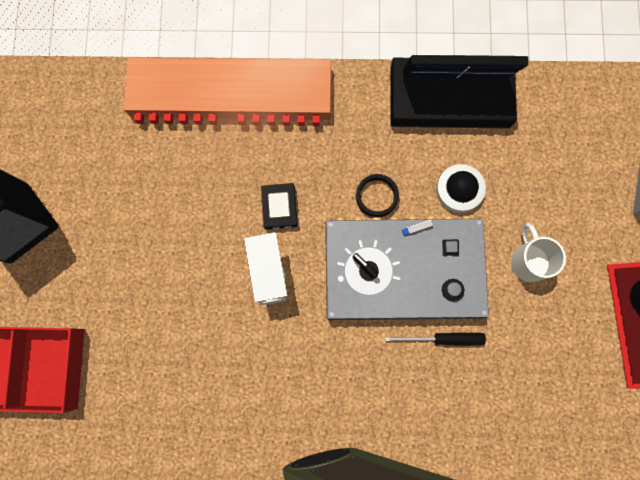

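View pics/side0.png

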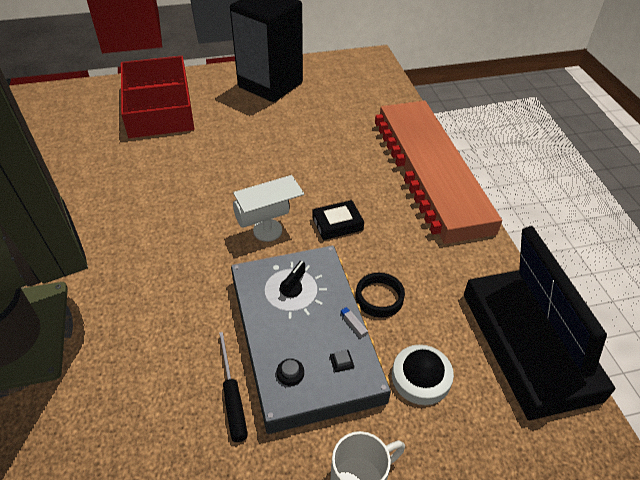

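Top view: the switcher spans about (327,219)–(488,318), with the selector axis near (368,271) and pointing up-left. Take is at (453,290) and record at (451,247). The network's "take" box on the top view was really the module.

```bash
python3 - <<'E'
from h import *
p=snapshot("top");im=p["image"]
r=regions_of("switcher",p)[0]
c=max(cv2.findContours(r["pixels"].astype(np.uint8),0,2)[0],key=cv2.contourArea)
P=np.array([onz(p,*x[0],.05)[:2] for x in c],np.float32)
print(cv2.minAreaRect(P),cv2.boxPoints(cv2.minAreaRect(P)))
x0,y0=315,208;k=cv2.resize(im[y0:y0+125,x0:x0+185],None,fx=4,fy=4,interpolation=cv2.INTER_CUBIC)
cv2.imwrite("pics/crop.png",k)
for n,u,v,z in [("take",453,290,.06),("rec",451,247,.06)]: print(n,onz(p,u,v,z))
# dial white disc
sub=im[240:305,335:400];m=(sub.min(2)>215).astype(np.uint8)
c=max(cv2.findContours(m,0,1)[0],key=cv2.contourArea);e=cv2.fitEllipse(cv2.convexHull(c));print(e)
print("axis",onz(p,e[0][0]+335,e[0][1]+240,.05))
q=snapshot("side")
for n in["take","record"]:
    k=regions_of(n,q)[0];m=np.argwhere(k["pixels"]).mean(0)[::-1];print(n,m,onz(q,*m,.062))
s=np.array(get_state()["joint_pos"]);print(s)
w=snapshot("wrist");print(np.array(w["T_tool_cam"]).round(3),w["fx"])
E
```

```text
((0.5131765604019165, -0.11839471757411957), (0.20607562363147736, 0.32078179717063904), 1.8658900260925293) [[ 0.404971    0.03855621]
 [ 0.41541576 -0.28205553]
 [ 0.6213821  -0.27534565]
 [ 0.61093736  0.04526609]]
take [ 0.4692504  -0.20968546  0.06      ]
rec [ 0.5547492  -0.20720268  0.06      ]
((33.13801574707031, 30.552879333496094), (46.271202087402344, 47.062522888183594), 132.19839477539062)
axis [ 0.50566215 -0.04342398  0.05      ]
take [289.34297521 368.38016529] [ 0.46865084 -0.20474842  0.062     ]
record [341.44761905 357.59047619] [ 0.55354835 -0.20450155  0.062     ]
[-1.31551109e+00  3.06810765e-01  1.50643435e+00 -4.97350841e-06
  1.32837582e+00 -7.35217448e-02]
[[ 1.    -0.    -0.001  0.002]
 [ 0.     0.948  0.318 -0.082]
 [ 0.001 -0.318  0.948 -0.135]
 [ 0.     0.     0.     1.   ]] 380.6801140574411
```

View pics/crop.png

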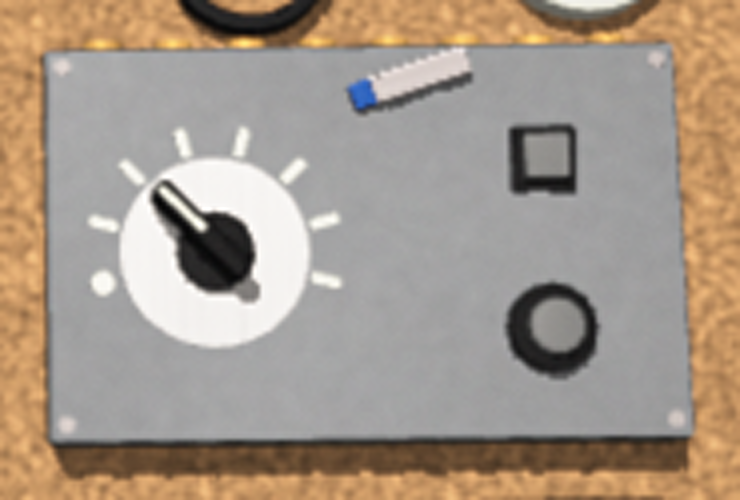

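The pointer lies on the third mark (q≈1.05), so it needs three clicks. The axis is near (0.506,-0.043) and the yaw about 0.03. I'll close the gripper and move over the selector, heading for the ccw side of the pointer.

```bash
cat >> h.py <<'E'
from scipy.spatial.transform import Rotation as Ro
def Rt():
    s=get_state();w,x,y,z=s["tcp_rot"];return Ro.from_quat([x,y,z,w]),np.array(s["position"])
def tool(yaw): # tool down, x at yaw
    c,s=np.cos(yaw),np.sin(yaw);return Ro.from_matrix(np.array([[c,s,0],[s,-c,0],[0,0,-1]]))
def rows(wps,nmax=12):
    """wps: list of (xyz,yaw,n)"""
    R,p=Rt()
    for xyz,yaw,n in wps:
        xyz=np.array(xyz);dr=(R.inv()*tool(yaw)).as_rotvec();R0,p0=R,p
        for i in range(n):
            d=R.inv().apply((xyz-p0)/n)*100
            print([*d.round(2).tolist(),*(dr/n).round(3).tolist(),1],end=",")
            R=R*Ro.from_rotvec(dr/n)
        p=xyz
        print()
E
python3 - <<'E'
from h import *
rows([([.49,.0,.24],.8,12)])
E
```

```text
[-3.47, -3.86, -0.01, -0.0, 0.0, -0.17, 1],[-2.77, -4.4, -0.01, -0.0, 0.0, -0.17, 1],[-1.98, -4.8, -0.01, -0.0, 0.0, -0.17, 1],[-1.14, -5.07, -0.01, -0.0, 0.0, -0.17, 1],[-0.27, -5.19, -0.01, -0.0, 0.0, -0.17, 1],[0.62, -5.16, -0.01, -0.0, 0.0, -0.17, 1],[1.48, -4.98, -0.01, -0.0, 0.0, -0.17, 1],[2.3, -4.66, -0.01, -0.0, 0.0, -0.17, 1],[3.06, -4.2, -0.01, -0.0, 0.0, -0.17, 1],[3.73, -3.62, -0.01, -0.0, 0.0, -0.17, 1],[4.28, -2.94, -0.01, -0.0, 0.0, -0.17, 1],[4.72, -2.17, -0.01, -0.0, 0.0, -0.17, 1],
```

Emit:
arm_command --pt "-3.5 -3.9 0 0 0 -0.17 1" --pt "-2.8 -4.4 0 0 0 -0.17 1" --pt "-2.0 -4.8 0 0 0 -0.17 1" --pt "-1.1 -5.1 0 0 0 -0.17 1" --pt "-0.3 -5.2 0 0 0 -0.17 1" --pt "0.6 -5.2 0 0 0 -0.17 1" --pt "1.5 -5.0 0 0 0 -0.17 1" --pt "2.3 -4.7 0 0 0 -0.17 1" --pt "3.1 -4.2 0 0 0 -0.17 1" --pt "3.7 -3.6 0 0 0 -0.17 1" --pt "4.3 -2.9 0 0 0 -0.17 1" --pt "4.7 -2.2 0 0 0 -0.17 1" --squeeze 20

```text
time: 2.7
position: [0.4854, 0.0206, 0.2404]
tcp_rot: [0.005, 0.909, 0.416, 0.003]
wrist_force: [0.5, 0.2, -0.3]
opening: 0.0
```

```bash
cat >> h.py <<'E'
def wrist():
    R,p=Rt();w=snapshot("wrist");T=np.eye(4);T[:3,:3]=R.as_matrix();T[:3,3]=p
    w["camera_from_world"]=np.linalg.inv(T@np.array(w["T_tool_cam"]));return w
E
python3 - <<'E'
from h import *
w=wrist();im=w["image"].copy();cv2.imwrite("pics/w1.png",im)
for t in["selector","take","record"]:
    for k in regions_of(t,w)[:1]:
        m=np.argwhere(k["pixels"]).mean(0)[::-1];print(t,k["p"],m,onz(w,*m,.065))
# white disc
m=(im.min(2)>200).astype(np.uint8)
for c in cv2.findContours(m,0,1)[0]:
    if cv2.contourArea(c)>1500:
        e=cv2.fitEllipse(cv2.convexHull(c));print(e,onz(w,*e[0],.05))
E
```

```text
selector 0.68 [284.07180157 271.0948651 ] [ 0.5109405  -0.03774945  0.065     ]
take 0.67 [122.23646724 351.3048433 ] [ 0.4712958  -0.21174387  0.065     ]
record 0.63 [122.42690815 351.42173351] [ 0.47150126 -0.21170961  0.065     ]
((278.74468994140625, 262.9151611328125), (91.13997650146484, 98.56196594238281), 100.59478759765625) [ 0.5058911  -0.04130399  0.05      ]
((518.9094848632812, 237.63719177246094), (48.995635986328125, 68.3955078125), 58.43634796142578) [0.62981901 0.13929475 0.05      ]
((482.19647216796875, 106.87541961669922), (123.91505432128906, 232.0900115966797), 133.21630859375) [0.51304055 0.17511492 0.05      ]
```

View pics/w1.png

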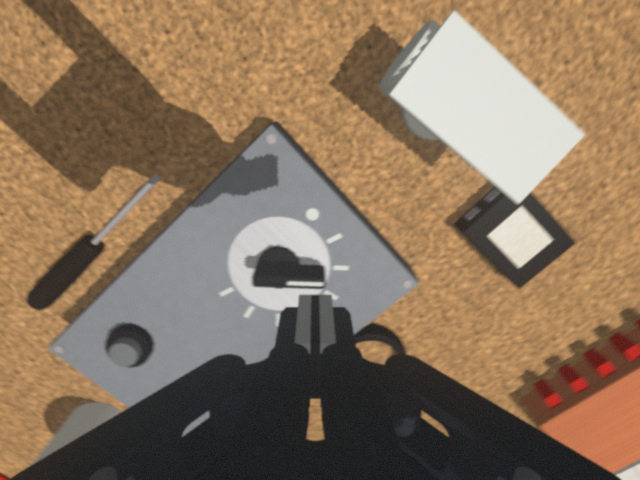

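```bash
cat >> h.py <<'E'
AX=np.array([.506,-.0425]);PSI=.031
def fp(q,off=.017,r=.035,z=.076):
    th=1.833-q+PSI;b=np.array([np.cos(th),np.sin(th)]);n=np.array([-b[1],b[0]])
    xy=AX+r*b+off*n;return [*xy,z],th
E
python3 - <<'E'
from h import *
w=wrist();print(onz(w,323,284,.086),"tip pred",AX+.042*np.array([np.cos(.817),np.sin(.817)]))
x,t=fp(1.047,.029);rows([([x[0],x[1],.15],t,4),(x,t,4)])
E
```

```text
[ 0.53368759 -0.01442138  0.086     ] tip pred [ 0.53474529 -0.01187797]
[0.11, 0.7, 2.25, 0.003, 0.0, 0.009, 1],[0.11, 0.71, 2.25, 0.003, 0.0, 0.009, 1],[0.12, 0.71, 2.25, 0.003, 0.0, 0.009, 1],[0.12, 0.72, 2.25, 0.003, 0.0, 0.009, 1],
[-0.0, 0.0, 1.85, -0.0, -0.0, -0.0, 1],[-0.0, 0.0, 1.85, -0.0, -0.0, -0.0, 1],[-0.0, 0.0, 1.85, -0.0, -0.0, -0.0, 1],[-0.0, 0.0, 1.85, -0.0, -0.0, -0.0, 1],
```

Emit:
arm_command --pt "0.1 0.7 2.2 0.003 0 0.009 1" --pt "0.1 0.7 2.2 0.003 0 0.009 1" --pt "0.1 0.7 2.2 0.003 0 0.009 1" --pt "0.1 0.7 2.2 0.003 0 0.009 1" --pt "0 0 1.2 0 0 0 1" --pt "0 0 1.2 0 0 0 1" --pt "0 0 1.2 0 0 0 1" --pt "0 0 0 0 0 0 1"

```text
time: 3.95
position: [0.505, -0.0072, 0.1142]
tcp_rot: [0.001, 0.922, 0.388, -0.0]
wrist_force: [0.2, -0.1, 0.4]
opening: 0.0001
```

```bash
python3 - <<'E'
from h import *
p=snapshot("side");cv2.imwrite("pics/s1.png",cv2.resize(p["image"][190:310,220:380],None,fx=4,fy=4))
R,x=Rt();print(x,R.as_matrix()[:,0],get_state()["wrist_force"])
x,t=fp(1.047,.029);rows([(x,t,3)])
E
```

```text
[ 0.50550127 -0.00717125  0.11467649] [ 6.99139677e-01  7.14985034e-01 -3.36404899e-04] [0.48641216 0.40735174 0.59193594]
[0.32, -0.16, 1.29, 0.001, 0.0, -0.007, 1],[0.32, -0.15, 1.29, 0.001, 0.0, -0.007, 1],[0.32, -0.15, 1.29, 0.001, 0.0, -0.007, 1],
```

View pics/s1.png

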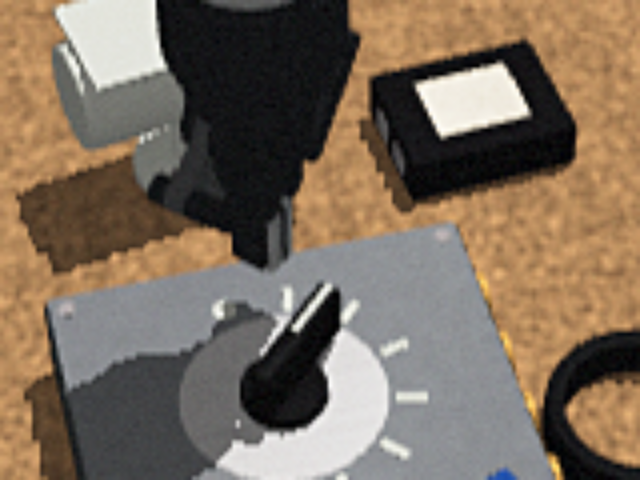

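The side view shows the fingertip on the pointer's ccw side with clearance, and the pointer on the third mark. I'll align, then descend.

Emit:
arm_command --pt "0.9 -0.5 0 0 0 -0.02 1" --pt "0 0 1.0 0 0 0 1" --pt "0 0 1.0 0 0 0 1" --pt "0 0 1.0 0 0 0 1" --pt "0 0 0.7 0 0 0 1" --pt "0 0 0 0 0 0 1"

```text
time: 4.75
position: [0.5093, 0.0041, 0.0759]
tcp_rot: [0.001, 0.917, 0.398, 0.001]
wrist_force: [0.2, -0.0, -0.1]
opening: -0.0002
```

```bash
python3 - <<'E'
from h import *
R,x=Rt();print(x,R.as_matrix()[:,0],get_state()["wrist_force"],fp(1.047,.029))
x,t=fp(1.047);y,u=fp(1.047+.39);rows([(x,t,3),(y,u,8)])
E
```

```text
[0.50927662 0.00411935 0.0758829 ] [0.68263372 0.73076022 0.00083824] [ 0.15694353 -0.00252818 -0.08613859] ([np.float64(0.5088106245106563), np.float64(0.002866291339055898), 0.076], 0.8170000000000001)
[-0.04, 0.42, -0.0, 0.001, -0.0, 0.001, 1],[-0.04, 0.42, -0.0, 0.001, -0.0, 0.001, 1],[-0.04, 0.42, -0.0, 0.001, -0.0, 0.001, 1],
[0.05, 0.18, 0.0, 0.0, 0.0, 0.049, 1],[0.06, 0.18, 0.0, 0.0, 0.0, 0.049, 1],[0.07, 0.18, 0.0, 0.0, 0.0, 0.049, 1],[0.07, 0.17, 0.0, 0.0, 0.0, 0.049, 1],[0.08, 0.17, 0.0, 0.0, 0.0, 0.049, 1],[0.09, 0.17, 0.0, 0.0, 0.0, 0.049, 1],[0.1, 0.16, 0.0, 0.0, 0.0, 0.049, 1],[0.11, 0.16, 0.0, 0.0, 0.0, 0.049, 1],
```

Emit:
arm_command --pt "0 0.42 0 0 0 0 1" --pt "0 0.42 0 0 0 0 1" --pt "0 0.42 0 0 0 0 1" --pt "0.05 0.18 0 0 0 0.05 1" --pt "0.05 0.18 0 0 0 0.05 1" --pt "0.06 0.18 0 0 0 0.05 1" --pt "0.07 0.18 0 0 0 0.05 1"

```text
time: 5.62
position: [0.5251, -0.0069, 0.0764]
tcp_rot: [-0.002, 0.954, 0.3, 0.001]
wrist_force: [0.3, 1.2, -1.5]
opening: 0.0002
```

```bash
python3 - <<'E'
from h import *
R,x=Rt();d=x[:2]-AX;m=R.as_matrix()[:,0];yaw=np.arctan2(m[1],m[0])
print(x,"qf",1.833+PSI-yaw,get_state()["wrist_force"], "r",d@m[:2],"off",d@[-m[1],m[0]])
y,u=fp(1.047+.39);rows([(y,u,4)])
E
```

```text
[ 0.52512201 -0.00686251  0.07641093] qf 1.2538237865942718 [ 0.25216358  1.16481429 -1.46046426] r 0.03609193586326646 off 0.01824937936221916
[0.04, 0.2, 0.01, -0.001, -0.001, 0.046, 1],[0.04, 0.2, 0.01, -0.001, -0.001, 0.046, 1],[0.05, 0.19, 0.01, -0.001, -0.001, 0.046, 1],[0.06, 0.19, 0.01, -0.001, -0.001, 0.046, 1],
```

Emit:
arm_command --pt "0.04 0.2 0 0 0 0.05 1" --pt "0.05 0.2 0 0 0 0.05 1" --pt "0.06 0.2 0 0 0 0.05 1" --pt "0.06 0.2 0 0 0 0.05 1" --pt "0 0 0 0 0 0 1"

```text
time: 6.25
position: [0.5332, -0.0136, 0.0775]
tcp_rot: [-0.002, 0.98, 0.2, 0.002]
wrist_force: [0.3, 0.0, -0.1]
opening: 0.0002
```

```bash
cat >> h.py <<'E'
def rep():
    R,x=Rt();d=x[:2]-AX;m=R.as_matrix()[:,0];yaw=np.arctan2(m[1],m[0])
    print(x,"qf",1.833+PSI-yaw,get_state()["wrist_force"], "r",d@m[:2],"off",d@[-m[1],m[0]])
E
python3 - <<'E'
from h import *
rep()
w=wrist();s=snapshot("side")
cv2.imwrite("pics/c2.png",np.hstack([cv2.resize(w["image"][150:400,180:430],(400,400)),cv2.resize(s["image"][230:330,240:340],(400,400))]))
y,u=fp(1.571+.39);rows([(y,u,10)])
E
```

```text
[ 0.53322195 -0.01363909  0.07746078] qf 1.4611493893441088 [ 0.33895629  0.01155148 -0.05409481] r 0.03635694038262752 off 0.015878127534171352
[0.03, 0.18, 0.01, -0.0, -0.0, 0.05, 1],[0.04, 0.18, 0.01, -0.0, -0.0, 0.05, 1],[0.04, 0.18, 0.01, -0.0, -0.0, 0.05, 1],[0.05, 0.17, 0.01, -0.0, -0.0, 0.05, 1],[0.06, 0.17, 0.01, -0.0, -0.0, 0.05, 1],[0.07, 0.17, 0.01, -0.0, -0.0, 0.05, 1],[0.08, 0.16, 0.01, -0.0, -0.0, 0.05, 1],[0.09, 0.16, 0.01, -0.0, -0.0, 0.05, 1],[0.1, 0.16, 0.01, -0.0, -0.0, 0.05, 1],[0.1, 0.15, 0.01, -0.0, -0.0, 0.05, 1],
```

View pics/c2.png

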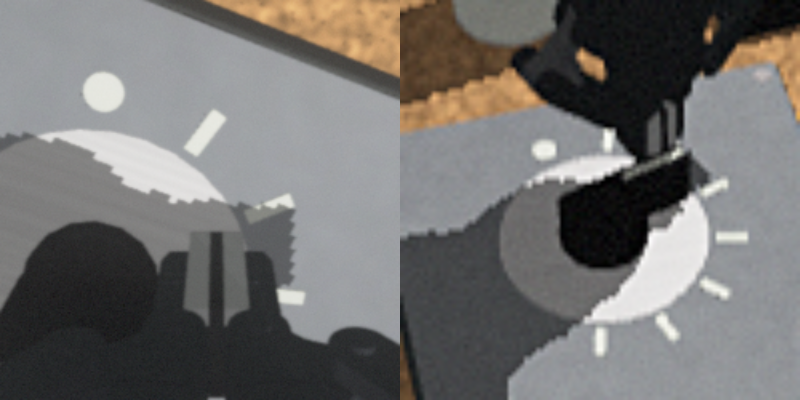

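The force is back to zero and the pointer tip now faces the fourth mark. Next click.

Emit:
arm_command --pt "0.03 0.18 0.01 0 0 0.05 1" --pt "0.04 0.18 0.01 0 0 0.05 1" --pt "0.04 0.18 0.01 0 0 0.05 1" --pt "0.05 0.17 0.01 0 0 0.05 1" --pt "0.06 0.17 0.01 0 0 0.05 1" --pt "0.07 0.17 0.01 0 0 0.05 1" --pt "0.08 0.16 0.01 0 0 0.05 1" --pt "0.09 0.16 0.01 0 0 0.05 1"

```text
time: 7.35
position: [0.5406, -0.0221, 0.0773]
tcp_rot: [-0.005, 1.0, -0.003, 0.002]
wrist_force: [1.1, -0.3, 0.5]
opening: -0.0002
```

```bash
python3 - <<'E'
from h import *
rep()
y,u=fp(1.571+.4);rows([(y,u,4)])
E
```

```text
[ 0.54063526 -0.02207843  0.07734688] qf 1.8690464593490088 [ 1.12386001 -0.2533038   0.53488811] r 0.03453140226406221 off 0.020595882031631846
[0.05, 0.18, 0.03, -0.003, -0.001, 0.025, 1],[0.05, 0.18, 0.03, -0.003, -0.001, 0.025, 1],[0.06, 0.18, 0.03, -0.003, -0.001, 0.025, 1],[0.06, 0.18, 0.03, -0.003, -0.001, 0.025, 1],
```

Emit:
arm_command --pt "0.05 0.2 0.02 0 0 0.02 1" --pt "0.05 0.2 0.02 0 0 0.02 1" --pt "0.06 0.2 0.02 0 0 0.02 1" --pt "0.06 0.2 0.02 0 0 0.02 1" --pt "0 0 0 0 0 0 1"

```text
time: 7.98
position: [0.5426, -0.0308, 0.0765]
tcp_rot: [-0.005, 0.999, -0.044, 0.002]
wrist_force: [0.7, 0.4, 0.1]
opening: 0.0001
```

```bash
python3 - <<'E'
from h import *
rep()
w=wrist();s=snapshot("side")
cv2.imwrite("pics/c3.png",np.hstack([cv2.resize(w["image"][150:400,180:430],(400,400)),cv2.resize(s["image"][230:330,240:340],(400,400))]))
y,u=fp(2.094+.2);rows([(y,u,8)])
E
```

```text
[ 0.5426443  -0.03084242  0.07648648] qf 1.9514252191272 [0.68931661 0.42212228 0.12206285] r 0.03548621852740948 off 0.014812505146929368
[0.04, 0.13, 0.01, -0.001, -0.0, 0.043, 1],[0.05, 0.13, 0.01, -0.001, -0.0, 0.043, 1],[0.05, 0.13, 0.01, -0.001, -0.0, 0.043, 1],[0.06, 0.13, 0.01, -0.001, -0.0, 0.043, 1],[0.06, 0.13, 0.01, -0.001, -0.0, 0.043, 1],[0.07, 0.12, 0.01, -0.001, -0.0, 0.043, 1],[0.07, 0.12, 0.01, -0.001, -0.0, 0.043, 1],[0.08, 0.12, 0.01, -0.001, -0.0, 0.043, 1],
```

View pics/c3.png

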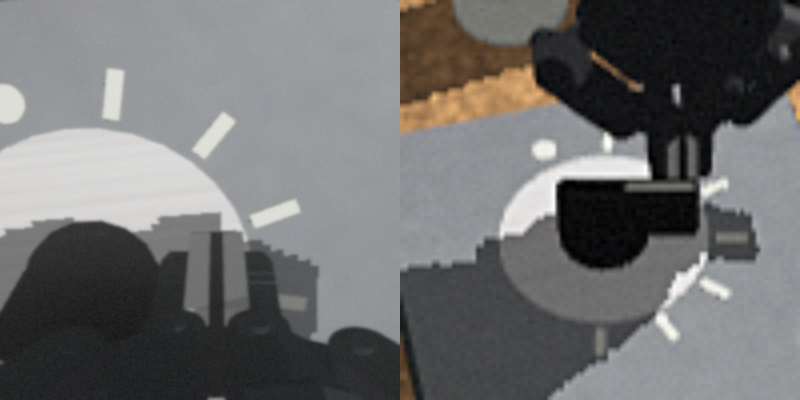

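The pointer faces the fifth mark, at (732,237) in the right crop, with no load. Now the last click, done carefully.

Emit:
arm_command --pt "0.04 0.13 0 0 0 0.05 1" --pt "0.05 0.14 0 0 0 0.05 1" --pt "0.05 0.14 0 0 0 0.05 1" --pt "0.06 0.14 0 0 0 0.05 1" --pt "0.06 0.14 0 0 0 0.05 1" --pt "0.07 0.14 0 0 0 0.05 1" --pt "0.07 0.14 0 0 0 0.05 1" --pt "0.08 0.14 0 0 0 0.05 1"

```text
time: 9.07
position: [0.5458, -0.0391, 0.0765]
tcp_rot: [-0.009, 0.969, -0.247, 0.002]
wrist_force: [0.4, 1.1, 0.0]
opening: 0.0
```

```bash
python3 - <<'E'
from h import *
rep()
y,u=fp(2.094+.38);rows([(y,u,5)])
E
```

```text
[ 0.54582926 -0.03905031  0.07653533] qf 2.364086716835069 [0.39415634 1.05636839 0.01957219] r 0.03329766216553943 off 0.022125431096205146
[0.07, 0.18, 0.01, -0.004, 0.0, 0.022, 1],[0.07, 0.18, 0.01, -0.004, 0.0, 0.022, 1],[0.08, 0.18, 0.01, -0.004, 0.0, 0.022, 1],[0.08, 0.18, 0.01, -0.004, 0.0, 0.022, 1],[0.08, 0.17, 0.01, -0.004, 0.0, 0.022, 1],
```

Emit:
arm_command --pt "0.07 0.18 0 0 0 0.02 1" --pt "0.07 0.18 0 0 0 0.02 1" --pt "0.08 0.18 0 0 0 0.02 1" --pt "0.08 0.18 0 0 0 0.02 1" --pt "0 0 0 0 0 0 1"

```text
time: 9.7
position: [0.5444, -0.0473, 0.0764]
tcp_rot: [-0.009, 0.958, -0.288, 0.001]
wrist_force: [0.6, -0.5, -0.3]
opening: -0.0003
```

```bash
python3 - <<'E'
from h import *
rep()
s=snapshot("side")
cv2.imwrite("pics/c4.png",cv2.resize(s["image"][230:330,240:340],(400,400)))
E
```

```text
[ 0.54441695 -0.04725912  0.07637152] qf 2.447254119208684 [ 0.59447672 -0.46035959 -0.33183142] r 0.034686583945548036 off 0.017185482284053973
```

View pics/c4.png

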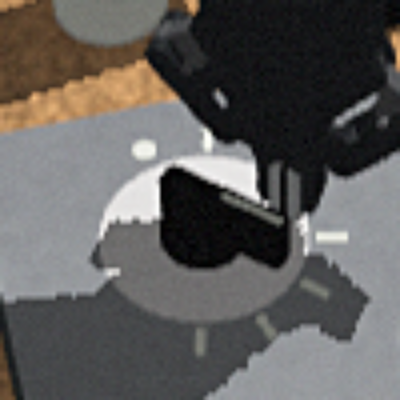

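The pointer now faces the sixth mark and the force is about zero. I'll back off, lift, and recheck the selector and the take button from above.

Emit:
arm_command --pt "0 -0.8 0 0 0 0 1" --pt "0 -0.8 0 0 0 0 1" --pt "0 0 -3 0 0 0 1" --pt "0 0 -4 0 0 0 1" --pt "0 0 -4 0 0 0 1" --pt "0 0 -4 0 0 0 1" --pt "3 -3 0 0 0 0 1" --pt "3 -3 0 0 0 0 1"

```text
time: 10.75
position: [0.6365, -0.0147, 0.233]
tcp_rot: [-0.009, 0.958, -0.287, 0.001]
wrist_force: [-0.0, -0.5, 1.1]
opening: 0.0001
```

```bash
python3 - <<'E'
from h import *
rep()
s=snapshot("side");t=snapshot("top")
cs=s["image"][335:405,260:330];ct=t["image"][255:325,418:488]
sel=s["image"][230:330,240:340]
cv2.imwrite("pics/c5.png",np.hstack([cv2.resize(x,(260,260),interpolation=cv2.INTER_NEAREST) for x in(cs,ct,sel)]))
for n,p in(("s",s),("t",t)):
    for k in regions_of("take",p)[:2]: print(n,k["p"],k["extent"])
for z in(.06,.065,.07): print(z,onz(t,454.2,289.3,z)[:2],proj(s,onz(t,454.2,289.3,z)))
E
```

```text
[ 0.63648493 -0.0146625   0.23304162] qf 2.445258010447015 [-0.01030646 -0.47351649  1.11715476] r 0.09377008050457944 off 0.09491118337085286
s 0.74 [331.2, 433.5, 75.2, 44.4]
s 0.67 [279.0, 359.7, 21.7, 19.1]
t 0.74 [449.2, 281.6, 10.7, 12.9]
t 0.37 [258.3, 184.8, 37.7, 42.7]
0.06 [ 0.47067277 -0.21205895] (np.float64(291.57199874871714), np.float64(372.80105581151906))
0.065 [ 0.47024696 -0.21104358] (np.float64(291.1036950538955), np.float64(370.6611200281711))
0.07 [ 0.46982116 -0.21002821] (np.float64(290.6321299974957), np.float64(368.50628129953236))
```

View pics/c5.png

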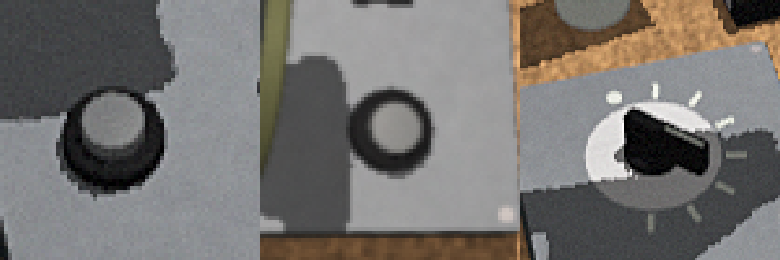

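The third panel shows the selector on the sixth mark. The take cap sits at about (0.470,-0.210), top z≈0.07.

```bash
python3 - <<'E'
from h import *
rows([([.470,-.210,.2],-.4,6),([.470,-.210,.1],-.4,3)])
E
```

```text
[-0.52, 4.24, 0.46, -0.003, 0.001, -0.03, 1],[-0.65, 4.22, 0.47, -0.003, 0.001, -0.03, 1],[-0.77, 4.2, 0.48, -0.003, 0.001, -0.03, 1],[-0.9, 4.17, 0.49, -0.003, 0.001, -0.03, 1],[-1.02, 4.14, 0.5, -0.003, 0.001, -0.03, 1],[-1.15, 4.11, 0.51, -0.003, 0.001, -0.03, 1],
[-0.0, -0.0, 3.33, 0.0, -0.0, -0.0, 1],[-0.0, -0.0, 3.33, 0.0, -0.0, -0.0, 1],[-0.0, -0.0, 3.33, 0.0, -0.0, -0.0, 1],
```

Emit:
arm_command --pt "-0.5 4.2 0.5 -0.003 0 -0.03 1" --pt "-0.65 4.2 0.5 -0.003 0 -0.03 1" --pt "-0.8 4.2 0.5 -0.003 0 -0.03 1" --pt "-0.9 4.2 0.5 -0.003 0 -0.03 1" --pt "-1.0 4.1 0.5 -0.003 0 -0.03 1" --pt "-1.1 4.1 0.5 -0.003 0 -0.03 1" --pt "0 0 0 0 0 0 1"

```text
time: 11.82
position: [0.4564, -0.2109, 0.1962]
tcp_rot: [-0.0, 0.981, -0.195, -0.009]
wrist_force: [0.1, 0.9, -0.4]
opening: -0.0002
```

```bash
python3 - <<'E'
from h import *
rep();rows([([.470,-.210,.19],-.4,2),([.470,-.210,.1],-.4,4)])
E
```

```text
[ 0.4563931  -0.21085152  0.19621721] qf 2.255660213280591 [ 0.10282027  0.8945879  -0.37191845] r 0.0184106015064192 off -0.17451463816906113
[0.62, -0.3, 0.3, 0.002, 0.008, 0.004, 1],[0.61, -0.3, 0.31, 0.002, 0.008, 0.004, 1],
[-0.0, 0.0, 2.25, -0.0, -0.0, -0.0, 1],[-0.0, 0.0, 2.25, -0.0, -0.0, -0.0, 1],[-0.0, 0.0, 2.25, -0.0, -0.0, -0.0, 1],[-0.0, 0.0, 2.25, -0.0, -0.0, -0.0, 1],
```

Emit:
arm_command --pt "0.6 -0.3 0.3 0.002 0.008 0 1" --pt "0.6 -0.3 0.3 0.002 0.008 0 1" --pt "0 0 2.2 0 0 0 1" --pt "0 0 2.2 0 0 0 1" --pt "0 0 2.2 0 0 0 1" --pt "0 0 2.2 0 0 0 1" --pt "0 0 0 0 0 0 1"

```text
time: 12.7
position: [0.4768, -0.2041, 0.0995]
tcp_rot: [-0.001, 0.982, -0.191, 0.003]
wrist_force: [0.6, 0.1, -0.4]
opening: 0.0001
```

```bash
python3 - <<'E'
from h import *
rep();rows([([.470,-.210,.09],-.4,2)])
s=snapshot("side");cv2.imwrite("pics/c6.png",cv2.resize(s["image"][300:400,250:370],None,fx=4,fy=4))
E
```

```text
[ 0.47675904 -0.20407515  0.09947443] qf 2.248606449434507 [ 0.63581895  0.05962276 -0.39394662] r 0.03351680943308659 off -0.16074021663634003
[-0.2, 0.4, 0.47, -0.002, -0.003, 0.008, 1],[-0.2, 0.4, 0.47, -0.002, -0.003, 0.008, 1],
```

View pics/c6.png

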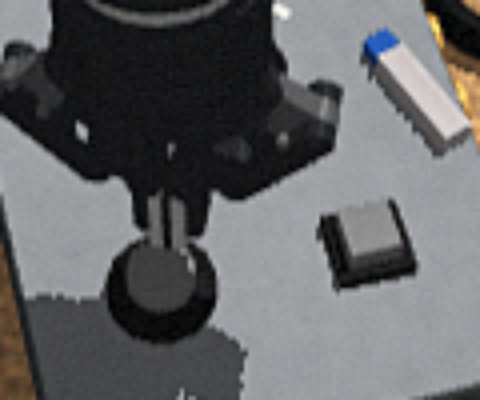

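The fingertip is above the take cap and well clear of record. I'll centre it and descend.

Emit:
arm_command --pt "-0.4 0.8 0 0 0 0 1" --pt "0 0 0 0 0 0 1" --pt "0 0 0.7 0 0 0 1" --pt "0 0 0.7 0 0 0 1" --pt "0 0 0.3 0 0 0 1" --pt "0 0 0 0 0 0 1"

```text
time: 13.5
position: [0.4729, -0.2115, 0.0849]
tcp_rot: [-0.0, 0.982, -0.191, 0.007]
wrist_force: [0.2, 0.0, -0.8]
opening: 0.0002
```

Emit:
arm_command --pt "-0.3 0 0.2 0 0 0 1" --pt "0 0 0.2 0 0 0 1" --pt "0 0 0.2 0 0 0 1" --pt "0 0 0.2 0 0 0 1" --pt "0 0 0 0 0 0 1"

```text
time: 14.12
position: [0.4701, -0.2104, 0.077]
tcp_rot: [-0.0, 0.982, -0.191, 0.007]
wrist_force: [-0.6, -0.1, 4.1]
opening: -0.0
```

Emit:
arm_command --pt "0 0 0.2 0 0 0 1" --pt "0 0 0.2 0 0 0 1" --pt "0 0 0 0 0 0 1"

```text
time: 14.5
position: [0.4701, -0.2104, 0.0747]
tcp_rot: [0.0, 0.982, -0.191, 0.007]
wrist_force: [-1.4, 1.1, 5.3]
opening: -0.0002
```

Emit:
arm_command --pt "0 0 0.3 0 0 0 1" --pt "0 0 0.3 0 0 0 1"

```text
time: 14.75
position: [0.4703, -0.2105, 0.0739]
tcp_rot: [0.001, 0.982, -0.191, 0.008]
wrist_force: [-9.4, 4.1, 36.0]
opening: -0.0003
```

Emit:
arm_command --pt "0 0 0.4 0 0 0 1" --pt "0 0 0.4 0 0 0 1"

```text
time: 15.0
position: [0.4702, -0.2105, 0.0739]
tcp_rot: [0.001, 0.982, -0.19, 0.01]
wrist_force: [-10.9, 4.6, 39.7]
opening: 0.0003
```

Hard stop at z=0.0739 (36 N), about 6 mm below first contact, so the button is fully down. Releasing.

Emit:
arm_command --pt "0 0 -0.5 0 0 0 1" --pt "0 0 -1 0 0 0 1" --pt "0 0 -3 0 0 0 1" --pt "0 0 -4 0 0 0 1" --pt "0 0 -4 0 0 0 1" --pt "0 5 -2 0 0 0 1" --pt "0 5 -1 0 0 0 1" --pt "0 5 0 0 0 0 1" --pt "0 0 0 0 0 0 1"

```text
time: 16.12
position: [0.4121, -0.3532, 0.2344]
tcp_rot: [0.002, 0.982, -0.189, 0.012]
wrist_force: [0.6, 0.2, 0.2]
opening: 0.0
```

```bash
python3 - <<'E'
from h import *
rep();s=snapshot("side");t=snapshot("top")
cv2.imwrite("pics/end.png",np.hstack([cv2.resize(s["image"][235:415,225:405],(400,400)),cv2.resize(t["image"][180:360,315:495],(400,400))]))
E
```

```text
[ 0.41205469 -0.35318732  0.23435354] qf 2.2435311550914374 [0.61765456 0.18654806 0.17870889] r 0.027836921002901745 off -0.3232899756745841
```

View pics/end.png

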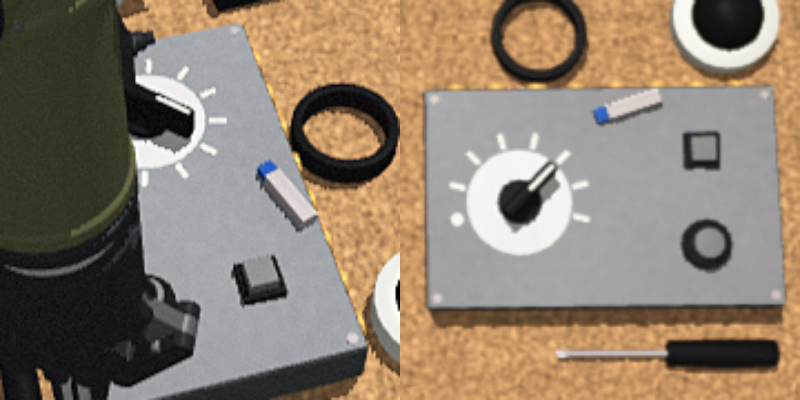

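The top view shows the pointer on the sixth mark at (563,158), take back up, record up, and the switcher and bystanders in place. Handing in.

```bash
python3 -c "
from bench import *
print(job_done())"
```

```text
the job is handed in; nothing more can be done
None
```

I pushed the selector from its third click position to the sixth, one click at a time, with the closed fingertips. Pictures taken after each click showed it in the fourth, fifth and sixth positions in turn, never past the sixth.

I then pressed the take button and let it come up. It met a hard stop about 6 mm below first contact, at up to 40 N on the fingertips. I have no direct reading of the button's travel, so "fully down" rests on that stop and the distance.

The job was handed in at about 16 s. The last pictures showed:
- **Selector:** on the sixth mark.
- **Buttons:** take and record both up.
- **Switcher and things nearby:** the switcher, module, tape, driver and dome camera looked where they started. The mug, bullet camera and converter were outside those last crops; the arm did not go low near them.

One disagreement: the networks twice ranked something else first as the take button, the module in the first top view and probably the mug in a later side view. I used the positions I read from the pictures instead.

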